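# Open the filter's gate valve and ease it back

### The arm

A 7-joint arm with a two-finger parallel gripper is mounted at the origin on the work surface. World frame = base frame: x ahead of the robot, y to its left, z up, the work surface at z = 0. Lengths are in m, angles in rad, forces in N, time in s.
With the tool pointing down it reaches from about 0.4 to 0.85 m from the base axis. Payload 10.4 kg.
Tool frame: the origin (TCP) lies midway between the tips of the shut fingers; the grasp point (between the pads) lies 19 mm behind it (env.grasp_offset is the distance from the TCP to the grasp point, in m); z points along the fingers, y is the line along which they close (so a half turn about z gives the same grasp; the last joint's range is limited). The gripper opens to 85 mm and grips with 20 to 120 N. Pads are 22 mm wide; open, the fingers measure 114 mm over their backs; the gripper's body (76 mm by 85 mm) begins 54 mm behind the grasp point. The pads swing forward as they close: fully open they stand 13 mm farther back than shut.
Start: joints at [1.195, 0.332, -0.065, 1.46, 0.022, 1.35, -0.088], TCP at [0.216, -0.587, 0.231] pointing down, gripper open.
Joint ranges: [-2.6, 2.6], [-0.5, 2.12], [-1.47, 1.34], [0.16, 2.42], [-1.27, 4.41], [0.06, 2.06], [-2.6, 2.6]. Speed limits (rad/s): [2.22, 2.22, 2.79, 2.79, 3.14, 3.14, 3.14].

### API

Orientations are given as [roll, pitch, yaw] about the fixed x, y, z axes, in that order (R = Rz(yaw) Ry(pitch) Rx(roll)).
In Python, from cell import status, read_camera, camera_model, env gives the robot as it stands. The module is installed in compiled form; this text tells all that it offers.
- The arm moves only by the shell command python3 -m pendant 'ROWS'. ROWS is JSON, a list that holds one entry, the list of rows, each a list of 7 numbers: the opening, from -1 (shut) to 1 (fully open), so that 0 is half open, then the shift along the tool's x, y, z in mm, then the turn, a rotation vector about the tool's x, y, z in rad. In form: [[[claw, x, y, z, rx, ry, rz], ...]]. A call has 1 to 10 rows; each row is the pose to reach, as a shift and turn from the pose commanded when the call began, along the tool's axes at that moment; what a row does not reach only later rows make up. A row lasts 1/12 s, in which the tool goes at most 41.7 mm and 7.16 degrees, less where a joint would pass 70% of its speed; a pose out of reach is approached as far as the arm can. A call with a gripper value outside its range is refused whole. The fingers move at their own pace and stop on an object; the grip force is fixed at half the most. Time passes only in rows, so rows that repeat a pose let the fingers close. It gives the time, the measured TCP pose, the force, the opening and the grip force at its end, in the units of the state.
- status.sense(): the state, without advancing time (a new reading comes with each control period).
- read_camera(name): name is "scene" or "top"; returns (picture, depth): 384x512x3 uint8, blue, green, red; 384x512 float32, m along the optical axis (not along the pixel's ray), 0 where there is no reading.
- camera_model(name): a dict with "fx", "fy", "cx", "cy" (pixels), "k1" (the pictures are not rectified: a ray, as slopes to the right and down, at radius r is drawn at 1 + k1 r^2 times it, then the intrinsics apply), "extrinsics" (4x4, takes a point from world to camera coordinates). Camera axes: x right, y up, looking along -z (the intrinsics and any distortion apply to the point x, -y, -z); pixel columns grow to the right and rows downward; lengths in m; the calibration is good to about 2 mm. A picture is of the moment at which its call begins. camera_model takes no time and is no camera call.
- env.finish_job(): hands the job in; it is judged then, once.
The state is a dict: "time": time; "joints": joint angles; "qd": joint speeds; "tau": joint torques, N m; "tool_pos": TCP position; "ee_rot": TCP orientation; "contact_force": force on the tool from outside, world axes, zero at the start; "wrist_torque": the same for the moment, N m; "width": finger opening in m; "grip_force": force on a finger pad.
Only numpy, scipy, OpenCV 4.12 (cv2) and the standard library are available. Lean on these libraries where they do the work, as an engineer would, in place of code of your own. Each camera call takes 0.05 s, during which the arm holds its last target. There are 200 camera calls.

### The job

Open the gate valve that feeds the water filter: wind its handwheel anticlockwise until you feel it come up against its stop, then back it off a quarter turn so that it cannot seize there, and let go. Leave the other valve, the one of the swan-neck tap, shut, and do not knock the beaker, the brown bottle or the white tub about.

Things in the scene. Friction and masses are not known exactly. Their poses are not given: they have to be found in the camera images.
- filter_wheel (a point): centre of the dark handwheel of the filter's brass gate valve, in the plane of its rim, 252 mm above the table; it does not rise or sink. z is the spindle axis, up and out of the wheel, leaning 35 degrees from vertical roughly towards the robot. Wheel 136 mm across: round rim 12 mm thick on a circle of radius 62 mm, three round spokes 10 mm thick at 0, 120, 240 degrees from x; x, y turn with it.
- filter_opening (a point): point in the middle of one of the wheel's three openings, 35 mm from the wheel's centre, half-way between two spokes (60 degrees from x), in the rim plane; turns with the wheel. The hub is 26 mm in diameter and stands 10 mm to either side of the plane with a 6 mm nut on top, so an opening is 43 mm from hub to rim: closed fingers fit.
- filter_gland (a point): top of the 29 mm gland nut on the spindle, 39 mm below the rim plane along the spindle; between it and the wheel is only the 12 mm spindle. The valve's bonnet (46 mm diameter at most) begins 53 mm below the plane.
- filter_valve (a joint): turn of the filter's handwheel in rad: 0 fully shut, growing anticlockwise as seen looking down onto the wheel (opening), stop at 14.0 fully open. It is found 1 to 5 rad open. It turns stiffly (about 0.2 N m of friction), with hard stops at both ends, and stays where it is left; a quarter turn is 1.57.
- filter_housing (a point): top of the black head of the water filter (head 124 mm diameter, clear bowl with white cartridge under it, round gauge on top reaching 70 mm above this point), 181 mm above the table. It stands on the same grey base plate (200 x 340 mm) as the filter's valve, 175 mm horizontally from the wheel's centre, to its left and behind it as seen from the robot.
- tap_wheel (a point): centre of the handwheel of the second, equal valve, on the other base plate, next to the steel swan-neck tap; same size and lean. To be left alone.
- tap_valve (a joint): turn of the tap's handwheel in rad, 0 shut as found (same sense). To be left shut.
- beaker: glass beaker, 72 mm diameter, 95 mm high, on the tap's base plate under the spout; origin at the centre of its underside.
- reagent_bottle: brown glass jar with black cap, 64 mm diameter, 125 mm high, on the table; origin at the centre of its underside.
- tub: white plastic tub, 96 mm diameter, 100 mm high, on the table; origin at the centre of its underside.

How it is judged:
On the way:
1. the filter's valve is wound fully open, against its stop (value of joint filter_valve above 13.85 rad), for 0.1 s.
At the end, for the whole second after the job is handed in: the filter's handwheel, after having been against its open stop, rests a quarter turn (60 to 120 degrees) back from it; the tap's valve is still shut (within 0.4 rad); beaker, bottle and tub are within 50 mm of where they stood (value of joint filter_valve between 11.9 and 12.95 rad and velocity of joint filter_valve between -0.05 and 0.05 rad/s and value of joint tap_valve below 0.4 rad and distance of each of beaker, reagent_bottle, tub from where it was at the start of the episode below 0.05 m); the robot touches nothing.
It fails at once if the tap's valve is opened (value of joint tap_valve above 0.4 rad).
It fails at once if the beaker, the bottle or the tub is knocked about (distance of any of beaker, reagent_bottle, tub from where it was at the start of the episode above 0.05 m or angle between any of beaker, reagent_bottle, tub's own z axis and vertical above 0.6 rad).
It also fails if it takes over 61 s, if anything falls off the work surface, if the arm or the gripper's body presses on something with over 40 N, if the wrist force passes 120 N, or if a joint passes its speed limit or range.

## Working session

There is one attempt and no reset: what is moved stays moved. The work goes in short steps, Python scripts to look and compute and a shell command to move; the robot and the scene stay as the last step left them, time stands still between calls to the robot, and variables do not carry over. Pictures are saved under pics/ and viewed, at most 10 in all, crops included, and the job is handed in when it is done.

```bash
mkdir -p pics; cat > h.py <<'E'
import numpy as np, cv2
from cell import status, read_camera, camera_model, env
from scipy.spatial.transform import Rotation as R
def cloud(name):
    im,d=read_camera(name); m=camera_model(name)
    v,u=np.mgrid[:384,:512]
    p=np.stack([u,v],-1).reshape(-1,1,2).astype(float)
    K=np.array([[m['fx'],0,m['cx']],[0,m['fy'],m['cy']],[0,0,1]])
    s=cv2.undistortPoints(p,K,np.array([m['k1'],0,0,0,0.])).reshape(384,512,2)
    c=np.stack([s[...,0]*d,-s[...,1]*d,-d,np.ones_like(d)],-1)
    w=c@np.linalg.inv(m['extrinsics']).T
    return im,d,w[...,:3]
E
python3 - <<'E'
from h import *
s=status.sense(); print({k:np.round(v,3).tolist() for k,v in s.items()})
ims=[]
for n in ('scene','top'):
    im,d,w=cloud(n); np.savez(f'{n}.npz',im=im,d=d,w=w); cv2.imwrite(f'pics/{n}0.png',im)
    m=camera_model(n); print(n, np.round(np.linalg.inv(m['extrinsics']),3).tolist(), m['fx'])
E
```

```text
{'time': 0.0, 'joints': [1.195, 0.333, -0.065, 1.461, 0.022, 1.35, -0.088], 'qd': [0.0, -0.001, -0.0, -0.002, 0.001, 0.0, 0.0], 'tau': [-0.0, -62.545, 0.049, -39.16, 0.016, 0.01, -0.0], 'tool_pos': [0.216, -0.586, 0.231], 'ee_rot': [-3.14, 0.0, 0.353], 'contact_force': [0.527, 0.113, 0.275], 'wrist_torque': [0.001, 0.026, 0.018], 'grip_force': 0.0, 'width': 0.085}
scene [[0.038, -0.819, 0.573, 1.12], [0.999, 0.033, -0.019, -0.024], [-0.003, 0.573, 0.819, 1.067], [0.0, 0.0, 0.0, 1.0]] 382.55469149037935
top [[-0.006, 0.985, -0.171, 0.295], [-1.0, -0.01, -0.025, 0.001], [-0.026, 0.171, 0.985, 1.311], [0.0, 0.0, 0.0, 1.0]] 431.72538696804673
```

View pics/scene0.png

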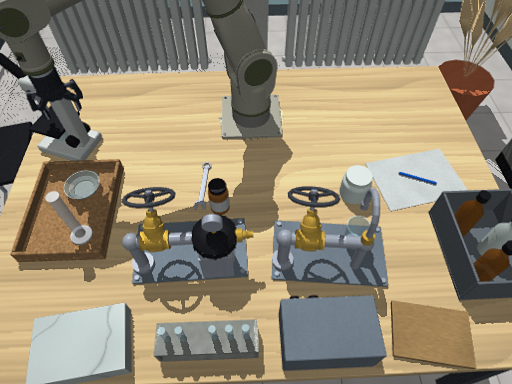

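View pics/top0.png

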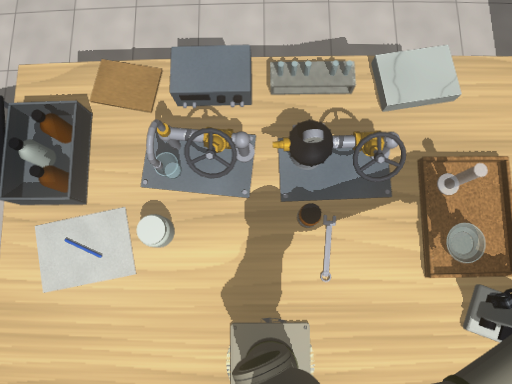

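The scene view shows the filter wheel at about (149,197) and the tap wheel at (314,196). In the top view they are at (379,156) and (210,153), with the black filter head at (311,143), the bottle at (311,214) and the tub at (154,230).

```bash
python3 - <<'E'
from h import *
from scipy.optimize import least_squares
for n,boxes in (('top',[(345,125,415,188),(178,120,243,185)]),('scene',[(115,180,182,214)])):
    z=np.load(n+'.npz'); im,w,d=z['im'],z['w'],z['d']
    for (a,b,c,e) in boxes:
        I=im[b:e,a:c].astype(int); W=w[b:e,a:c]; D=d[b:e,a:c]
        m=(I.max(-1)<110)&(D>0)&(W[...,2]>.195)&(W[...,2]<.32)&(np.ptp(I,axis=-1)<35)
        P=W[m]; 
        def res(q):
            nn=np.array([np.sin(q[3])*np.cos(q[4]),np.sin(q[3])*np.sin(q[4]),np.cos(q[3])])
            r=P-np.array(q[:3]); h=r@nn; rad=np.linalg.norm(r-h[:,None]*nn,axis=1)
            return np.r_[np.hypot(h,rad-.062)]
        # rim only: robust
        q=least_squares(res,[*np.median(P,0)[:2],.252,.61,3.14],loss='soft_l1',f_scale=.004).x
        print(n,len(P),np.round(q[:3],4),'lean',np.degrees(q[3]).round(1),'az',np.degrees(q[4]).round(1),'res',np.median(res(q)).round(4))
        nn=np.array([np.sin(q[3])*np.cos(q[4]),np.sin(q[3])*np.sin(q[4]),np.cos(q[3])])
        # spoke phase
        ex=np.cross([0,1,0],nn);ex/=np.linalg.norm(ex);ey=np.cross(nn,ex)
        r=P-q[:3];x,y,h=r@ex,r@ey,r@nn;rr=np.hypot(x,y)
        k=(rr>.022)&(rr<.05)&(abs(h)<.012);print('spokes',np.sort(np.degrees(np.arctan2(y,x)[k]).round()).astype(int).tolist(), 'ex',ex.round(3))
    if n=='top':
      for nm,(u,v) in dict(head=(311,135),bottle=(311,214),tub=(153,230),bonn=(362,143)).items(): print(nm,np.round(w[v,u],3))
z=np.load('top.npz');s=z['im'][115:200,270:420]
cv2.imwrite('pics/wheel.png',cv2.resize(s,None,fx=5,fy=5,interpolation=cv2.INTER_CUBIC))
E
```

```text
top 937 [ 0.548  -0.2795  0.2575] lean 35.1 az 181.2 res 0.0047
spokes [-129, -124, -122, -121, -120, -120, -120, -119, -118, -118, -118, -118, -116, -116, -116, -116, -115, -114, -114, -114, -114, -113, -113, -113, -113, -113, -112, -112, -112, -112, -111, -110, -110, -109, -109, -109, -109, -109, -108, -107, -105, 2, 2, 2, 2, 3, 3, 3, 3, 3, 3, 3, 5, 6, 6, 7, 7, 7, 7, 7, 8, 8, 8, 9, 9, 10, 10, 10, 11, 11, 11, 11, 12, 12, 119, 120, 120, 121, 121, 122, 123, 123, 123, 124, 124, 125, 125, 125, 125, 125, 125, 126, 126, 126, 126, 127, 127, 127, 127, 128, 128, 128, 129, 129, 129, 130, 131, 132, 132, 132, 132, 135, 135, 135, 136, 137, 139] ex [ 0.819 -0.     0.574]
top 909 [0.5622 0.1457 0.2575] lean 34.8 az 174.8 res 0.0048
spokes [-135, -134, -132, -132, -132, -131, -131, -130, -129, -129, -129, -128, -128, -127, -127, -126, -126, -126, -126, -126, -126, -125, -125, -124, -124, -123, -123, -123, -123, -122, -122, -122, -122, -122, -122, -121, -121, -121, -120, -120, -119, -119, -119, -16, -14, -12, -12, -12, -11, -10, -10, -10, -9, -9, -9, -8, -8, -7, -7, -7, -7, -5, -5, -4, -4, -4, -4, -4, -4, -4, -4, -3, 0, 0, 1, 1, 1, 2, 2, 3, 4, 107, 108, 109, 110, 110, 110, 110, 110, 111, 112, 112, 113, 113, 113, 115, 115, 115, 115, 115, 115, 115, 115, 116, 116, 116, 117, 118, 118, 118, 119, 119, 120, 120, 120, 120, 121, 122, 122, 122, 123, 125, 126] ex [ 0.822 -0.     0.57 ]
head [ 0.609 -0.111  0.248]
bottle [ 0.42  -0.117  0.126]
tub [0.381 0.327 0.101]
bonn [ 0.578 -0.233  0.281]
scene 611 [ 0.5523 -0.2786  0.2567] lean 34.8 az 181.4 res 0.0042
spokes [-121, -121, -120, -120, -119, -117, -117, -116, -115, -115, -115, -115, -114, -114, -114, -114, -113, -113, -113, -113, -112, -112, -112, -110, -109, -108, 2, 3, 5, 7, 7, 8, 9, 10, 12, 12, 12, 13, 16, 16, 17, 122, 122, 124, 124, 124, 124, 125, 125, 125, 125, 126, 126, 126, 126, 127, 127, 127, 127, 128, 128, 128, 128, 128, 129, 129, 130, 130, 131, 131, 134] ex [ 0.821 -0.     0.571]
```

View pics/wheel.png

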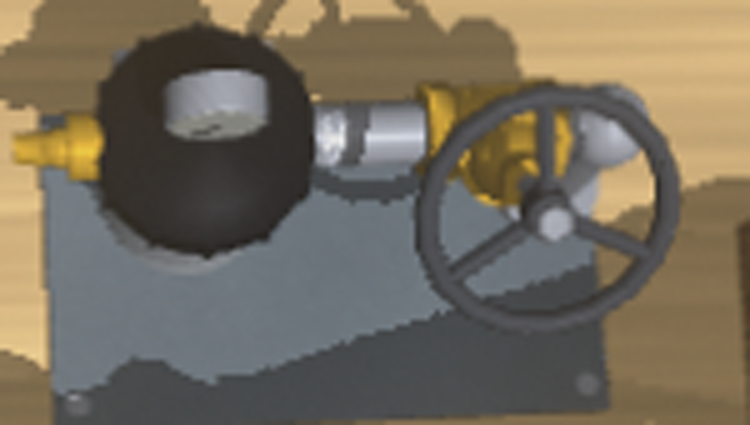

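The filter wheel's three spokes are at about 8°, 126° and -114° in its plane, so one opening faces the robot at -173°. I put the wheel centre at about (0.551, -0.279, 0.252). The horizontal distance to the filter head comes out at 177 mm, against the 175 mm given. Next I'll work out the approach.

```bash
cat >> h.py <<'E'
C=np.array([.551,-.279,.252]); L,A=np.radians(35),np.radians(181.3)
N=np.array([np.sin(L)*np.cos(A),np.sin(L)*np.sin(A),np.cos(L)])
EX=np.cross([0,1,0],N);EX/=np.linalg.norm(EX);EY=np.cross(N,EX)
RT=R.from_matrix(np.stack([EX,-EY,-N],1))   # tool: x=EX, y=-EY, z=-N
def wp(r,th,h): t=np.radians(th); return C+r*(np.cos(t)*EX+np.sin(t)*EY)+h*N
def go(p,Rt=RT):
    s=status.sense();R0=R.from_euler('xyz',s['ee_rot'])
    return np.round(np.r_[R0.inv().apply(np.array(p)-s['tool_pos'])*1000,(R0.inv()*Rt).as_rotvec()],3).tolist()
def where():
    s=status.sense();d=s['tool_pos']-C; x,y=d@EX,d@EY
    R0=R.from_euler('xyz',s['ee_rot'])
    print('t',round(s['time'],2),'r %.1f th %.1f h %.1f mm'%(1000*np.hypot(x,y),np.degrees(np.arctan2(y,x)),1000*d@N),'roterr',np.degrees((R0.inv()*RT).magnitude()).round(1),'F',np.round(s['contact_force'],1),'q',np.round(s['joints'],2),'w',round(s['width'],3))
E
python3 - <<'E'
from h import *
s=status.sense();R0=R.from_euler('xyz',s['ee_rot'])
print(go(s['tool_pos']+[0,0,.15],R0)); print(go(wp(.035,-173,.1)), wp(.035,-173,.1)); print(RT.as_euler('xyz'))
E
```

```text
[-0.007, -0.191, -150.0, 0.0, 0.0, 0.0]
[338.249, -196.968, -83.116, -0.096, 0.607, 0.337] [ 0.46522992 -0.28456636  0.31394764]
[-3.12857937 -0.61074429  0.        ]
```

```bash
python3 -m pendant '[[[-1,0,0,-80,0,0,0],[-1,0,0,-150,0,0,0],[-1,0,0,-150,0,0,0],[-1,34,-20,-150,0,0,0],[-1,68,-40,-150,-0.01,0.06,0.03],[-1,102,-60,-150,-0.02,0.12,0.06],[-1,136,-80,-150,-0.03,0.18,0.1],[-1,170,-100,-150,-0.04,0.25,0.13],[-1,204,-118,-150,-0.05,0.31,0.16],[-1,238,-138,-150,-0.06,0.37,0.2]]]'; python3 -c "
from h import *
where();print(go(wp(.035,-173,.1)))"
```

```text
time: 0.93
tool_pos: [0.3924, -0.3735, 0.3811]
ee_rot: [3.119, -0.376, 0.152]
contact_force: [0.1, 0.2, 0.7]
width: -0.0002
grip_force: 0.0
t 0.93 r 107.6 th -121.3 h 198.0 mm roterr 15.6 F [0.1 0.2 0.7] q [ 1.07 -0.04 -0.19  1.63 -0.32  1.35 -0.51] w -0.0
[54.855, -78.984, 92.126, -0.037, 0.233, 0.136]
```

```bash
python3 -m pendant '[[[-1,18,-27,15,-0.01,0.06,0.03],[-1,37,-54,40,-0.02,0.12,0.07],[-1,55,-79,65,-0.03,0.18,0.1],[-1,55,-79,92,-0.037,0.233,0.136],[-1,55,-79,92,-0.037,0.233,0.136],[-1,55,-79,92,-0.037,0.233,0.136],[-1,55,-79,92,-0.037,0.233,0.136]]]'; python3 - <<'E'
from h import *
where();print(go(wp(.035,-173,.02)))
o=[]
for n,(a,b,c,e) in (('top',(330,110,430,200)),('scene',(90,150,210,240))):
    im,_=read_camera(n); o.append(cv2.resize(im[b:e,a:c],(396,356),interpolation=cv2.INTER_CUBIC))
cv2.imwrite('pics/a1.png',np.hstack(o))
E
```

```text
time: 1.52
tool_pos: [0.464, -0.2871, 0.3158]
ee_rot: [-3.132, -0.608, 0.003]
contact_force: [1.1, -0.4, 0.9]
width: 0.0001
grip_force: 0.0
t 1.52 r 35.3 th -169.0 h 102.2 mm roterr 0.2 F [ 1.1 -0.4  0.9] q [ 1.01 -0.18 -0.26  1.96 -0.56  0.97 -0.59] w 0.0
[0.165, -2.569, 82.246, 0.001, 0.003, 0.003]
```

View pics/a1.png

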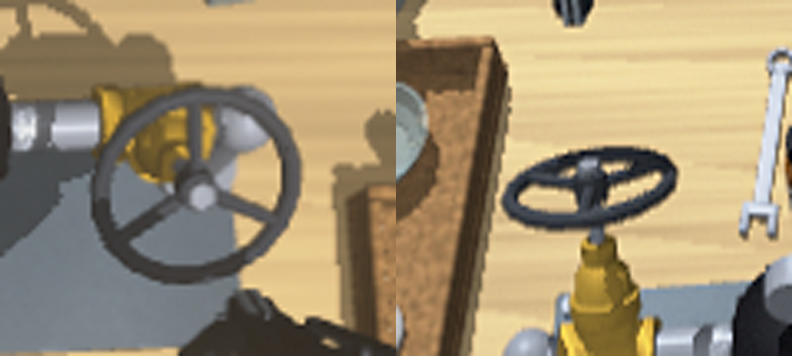

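The crop shows the spokes unmoved, the near-side opening clear, and the closed fingers just outside the rim and above it, at about (245,300) in the left crop. That matches the expected parallax, so I'll insert down the spindle direction.

```bash
python3 -m pendant '[[[-1,0,-3,35,0,0,0],[-1,0,-3,65,0,0,0],[-1,0,-3,84,0,0,0],[-1,0,-3,94,0,0,0],[-1,0,-3,104,0,0,0],[-1,0,-3,112,0,0,0],[-1,0,-3,120,0,0,0],[-1,0,-3,120,0,0,0]]]'; python3 -c "
from h import *
where()
for a in range(10,101,10):
  print(a,[round(35*(np.cos(np.radians(-173+a))-np.cos(np.radians(-173)))), round(-35*(np.sin(np.radians(-173+a))-np.sin(np.radians(-173))))])"
```

```text
time: 2.28
tool_pos: [0.533, -0.2811, 0.215]
ee_rot: [-3.129, -0.607, 0.002]
contact_force: [-0.4, -0.1, -0.2]
width: 0.0001
grip_force: 0.0
t 2.28 r 36.1 th -176.2 h -20.0 mm roterr 0.2 F [-0.4 -0.1 -0.2] q [ 0.95  0.01 -0.35  2.   -0.55  0.69 -0.61] w 0.0
10 [1, 6]
20 [4, 12]
30 [7, 17]
40 [11, 21]
50 [16, 25]
60 [21, 28]
70 [27, 30]
80 [33, 31]
90 [39, 30]
100 [45, 29]
```

```bash
python3 -m pendant '[[[-1,1,6,0,0,0,0],[-1,3,12,0,0,0,0],[-1,6,17,0,0,0,0],[-1,10,22,0,0,0,0],[-1,14,26,0,0,0,0],[-1,20,29,0,0,0,0],[-1,25,31,0,0,0,0],[-1,31,32,0,0,0,0],[-1,37,33,0,0,0,0],[-1,43,31,0,0,0,0]]]'; cat >> h.py <<'E'
def tab(step,n,r=35,last=None):
    where(); s=status.sense();d=s['tool_pos']-C;x,y=1000*d@EX,1000*d@EY;t0=np.degrees(np.arctan2(y,x)) if last is None else last
    x,y=(r*np.cos(np.radians(t0)),r*np.sin(np.radians(t0))) if last is not None else (x,y)
    for k in range(1,n+1):
        t=np.radians(t0+k*step); print(int(round(t0+k*step)),round(r*np.cos(t)-x),-round(r*np.sin(t)-y),end=' | ')
E
python3 -c "
from h import *
tab(12,10)"
```

```text
time: 3.12
tool_pos: [0.566, -0.3132, 0.2376]
ee_rot: [-3.128, -0.603, 0.0]
contact_force: [-9.2, -2.0, -6.6]
width: 0.0004
grip_force: 5.1
t 3.12 r 34.7 th -83.3 h -20.0 mm roterr 0.5 F [-9.2 -2.  -6.6] q [ 0.93  0.09 -0.33  1.87 -0.47  0.74 -0.68] w 0.0
-71 7 -1 | -59 14 -4 | -47 20 -9 | -35 25 -14 | -23 28 -21 | -11 30 -28 | 1 31 -35 | 13 30 -42 | 25 28 -49 | 37 24 -55 |
```

```bash
python3 -c "
from h import *
tab(12,10,35.5,-76)"
```

```text
t 3.12 r 34.7 th -83.3 h -20.0 mm roterr 0.5 F [-9.2 -2.  -6.6] q [ 0.93  0.09 -0.33  1.87 -0.47  0.74 -0.68] w 0.0
-64 7 -3 | -52 13 -6 | -40 19 -12 | -28 23 -18 | -16 26 -25 | -4 27 -32 | 8 27 -39 | 20 25 -47 | 32 22 -53 | 44 17 -59 |
```

```bash
python3 -m pendant '[[[-1,7,-3,0,0,0,0],[-1,13,-6,0,0,0,0],[-1,19,-12,0,0,0,0],[-1,23,-18,0,0,0,0],[-1,26,-25,0,0,0,0],[-1,27,-32,0,0,0,0],[-1,27,-39,0,0,0,0],[-1,25,-47,0,0,0,0],[-1,22,-53,0,0,0,0],[-1,17,-59,0,0,0,0]]]'; python3 -c "
from h import *
tab(12,10,35.5,44);tab(12,10,35.5,164)"
```

```text
time: 3.95
tool_pos: [0.5827, -0.2558, 0.2525]
ee_rot: [-3.134, -0.612, 0.001]
contact_force: [4.6, -7.2, 0.9]
width: 0.0001
grip_force: 3.6
t 3.95 r 34.9 th 41.2 h -18.1 mm roterr 0.3 F [ 4.6 -7.2  0.9] q [ 0.87  0.03 -0.38  1.91 -0.43  0.71 -0.82] w 0.0
56 -6 -5 | 68 -12 -8 | 80 -19 -10 | 92 -27 -11 | 104 -34 -10 | 116 -41 -7 | 128 -47 -3 | 140 -53 2 | 152 -57 8 | 164 -60 15 | t 3.95 r 34.9 th 41.2 h -18.1 mm roterr 0.3 F [ 4.6 -7.2  0.9] q [ 0.87  0.03 -0.38  1.91 -0.43  0.71 -0.82] w 0.0
176 -1 7 | 188 -1 15 | 200 1 22 | 212 4 29 | 224 9 34 | 236 14 39 | 248 21 43 | 260 28 45 | 272 35 45 | 284 43 44 |
```

```bash
python3 -m pendant '[[[-1,-6,-5,0,0,0,0],[-1,-12,-8,0,0,0,0],[-1,-19,-10,0,0,0,0],[-1,-27,-11,0,0,0,0],[-1,-34,-10,0,0,0,0],[-1,-41,-7,0,0,0,0],[-1,-47,-3,0,0,0,0],[-1,-53,2,0,0,0,0],[-1,-57,8,0,0,0,0],[-1,-60,15,0,0,0,0]]]'; python3 -c "
from h import *
where()"
python3 -m pendant '[[[-1,-1,7,0,0,0,0],[-1,-1,15,0,0,0,0],[-1,1,22,0,0,0,0],[-1,4,29,0,0,0,0],[-1,9,34,0,0,0,0],[-1,14,39,0,0,0,0],[-1,21,43,0,0,0,0],[-1,28,45,0,0,0,0],[-1,35,45,0,0,0,0],[-1,43,44,0,0,0,0]]]'; python3 -c "
from h import *
tab(8,10,35.5,284)
im,_=read_camera('top');o=[cv2.resize(im[110:200,330:430],(396,356),interpolation=cv2.INTER_CUBIC)]
im,_=read_camera('scene');o+=[cv2.resize(im[150:240,90:210],(396,356),interpolation=cv2.INTER_CUBIC)]
cv2.imwrite('pics/a2.png',np.hstack(o))"
```

```text
time: 4.78
tool_pos: [0.534, -0.2665, 0.2171]
ee_rot: [-3.129, -0.61, 0.006]
contact_force: [3.4, 9.2, 3.2]
width: 0.0
grip_force: 4.3
t 4.78 r 36.1 th 160.2 h -19.0 mm roterr 0.3 F [3.4 9.2 3.2] q [ 0.91 -0.01 -0.34  2.02 -0.55  0.69 -0.64] w 0.0
time: 5.62
tool_pos: [0.5659, -0.3128, 0.2373]
ee_rot: [-3.127, -0.602, 0.0]
contact_force: [-11.1, -2.2, -5.6]
width: -0.0003
grip_force: 5.3
t 5.62 r 34.3 th -83.7 h -20.2 mm roterr 0.5 F [-11.1  -2.2  -5.6] q [ 0.91  0.09 -0.31  1.87 -0.48  0.74 -0.68] w -0.0
292 5 -2 | 300 9 -4 | 308 13 -6 | 316 17 -10 | 324 20 -14 | 332 23 -18 | 340 25 -22 | 348 26 -27 | 356 27 -32 | 364 27 -37 |
```

View pics/a2.png

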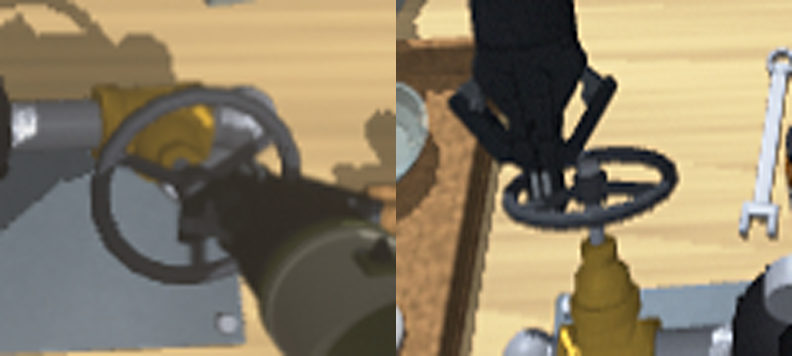

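The closed fingers sit inside the opening, at about (540,190) in the right crop, and are pushing the spoke. The wheel has turned about 424°. The stop can't come before about 516°, so I'll take one more free move and then short steps.

```bash
python3 -m pendant '[[[-1,5,-2,0,0,0,0],[-1,9,-4,0,0,0,0],[-1,13,-6,0,0,0,0],[-1,17,-10,0,0,0,0],[-1,20,-14,0,0,0,0],[-1,23,-18,0,0,0,0],[-1,25,-22,0,0,0,0],[-1,26,-27,0,0,0,0],[-1,27,-32,0,0,0,0],[-1,27,-37,0,0,0,0]]]'; python3 -c "
from h import *
for a in (4,34,64,94,124,154,184,214): print(); tab(6,5,35.5,a)"|grep -v ^t
```

```text
time: 6.55
tool_pos: [0.5901, -0.2783, 0.2569]
ee_rot: [-3.134, -0.61, 0.0]
contact_force: [1.1, -7.8, -0.7]
width: -0.0001
grip_force: 3.2

10 0 -4 | 16 -1 -7 | 22 -2 -11 | 28 -4 -14 | 34 -6 -17 | 
40 -2 -3 | 46 -5 -6 | 52 -8 -8 | 58 -11 -10 | 64 -14 -12 | 
70 -3 -1 | 76 -7 -3 | 82 -11 -3 | 88 -14 -4 | 94 -18 -4 | 
100 -4 0 | 106 -7 1 | 112 -11 2 | 118 -14 4 | 124 -17 6 | 
130 -3 2 | 136 -6 5 | 142 -8 8 | 148 -10 11 | 154 -12 14 | 
160 -1 3 | 166 -3 7 | 172 -3 11 | 178 -4 14 | 184 -4 18 | 
190 0 4 | 196 1 7 | 202 2 11 | 208 4 14 | 214 6 17 | 
220 2 3 | 226 5 6 | 232 8 8 | 238 11 10 | 244 14 12 |
```

```bash
python3 -m pendant '[[[-1,0,-4,0,0,0,0],[-1,-1,-7,0,0,0,0],[-1,-2,-11,0,0,0,0],[-1,-4,-14,0,0,0,0],[-1,-6,-17,0,0,0,0]]]'; python3 -c "
from h import *
where()"
```

```text
time: 6.97
tool_pos: [0.5858, -0.2604, 0.2544]
ee_rot: [-3.133, -0.612, 0.002]
contact_force: [2.8, -5.9, 1.3]
width: 0.0
grip_force: 2.7
t 6.97 r 35.1 th 31.6 h -18.2 mm roterr 0.2 F [ 2.8 -5.9  1.3] q [ 0.84  0.04 -0.35  1.89 -0.43  0.71 -0.82] w 0.0
```

```bash
python3 -m pendant '[[[-1,-2,-3,0,0,0,0],[-1,-5,-6,0,0,0,0],[-1,-8,-8,0,0,0,0],[-1,-11,-10,0,0,0,0],[-1,-14,-12,0,0,0,0]]]'; python3 -c "
from h import *
where()"
```

```text
time: 7.38
tool_pos: [0.5748, -0.2479, 0.2471]
ee_rot: [-3.133, -0.613, 0.002]
contact_force: [5.2, -4.2, 1.0]
width: 0.0
grip_force: 2.7
t 7.38 r 35.1 th 61.6 h -18.1 mm roterr 0.3 F [ 5.2 -4.2  1. ] q [ 0.84  0.01 -0.36  1.94 -0.45  0.7  -0.81] w 0.0
```

```bash
python3 -m pendant '[[[-1,-3,-1,0,0,0,0],[-1,-7,-3,0,0,0,0],[-1,-11,-3,0,0,0,0],[-1,-14,-4,0,0,0,0],[-1,-18,-4,0,0,0,0]]]'; python3 -c "
from h import *
where()"
```

```text
time: 7.8
tool_pos: [0.561, -0.2433, 0.2379]
ee_rot: [-3.134, -0.614, 0.004]
contact_force: [5.6, -1.3, 5.8]
width: 0.0003
grip_force: 3.5
t 7.8 r 35.5 th 89.9 h -17.7 mm roterr 0.3 F [ 5.6 -1.3  5.8] q [ 0.85 -0.02 -0.35  1.98 -0.48  0.68 -0.77] w 0.0
```

```bash
python3 -m pendant '[[[-1,-4,0,0,0,0,0],[-1,-7,1,0,0,0,0],[-1,-11,2,0,0,0,0],[-1,-14,4,0,0,0,0],[-1,-17,6,0,0,0,0]]]'; python3 -c "
from h import *
where()"
```

```text
time: 8.22
tool_pos: [0.5472, -0.248, 0.2278]
ee_rot: [-3.133, -0.614, 0.005]
contact_force: [4.1, 4.9, 6.3]
width: 0.0002
grip_force: 3.6
t 8.22 r 35.1 th 118.9 h -18.1 mm roterr 0.3 F [4.1 4.9 6.3] q [ 0.87 -0.03 -0.34  2.01 -0.51  0.68 -0.71] w 0.0
```

```bash
python3 -m pendant '[[[-1,-3,2,0,0,0,0],[-1,-6,5,0,0,0,0],[-1,-8,8,0,0,0,0],[-1,-10,11,0,0,0,0],[-1,-12,14,0,0,0,0]]]'; python3 -c "
from h import *
where()"
```

```text
time: 8.63
tool_pos: [0.5367, -0.2611, 0.2193]
ee_rot: [-3.13, -0.611, 0.005]
contact_force: [2.4, 7.0, 3.3]
width: -0.0
grip_force: 3.3
t 8.63 r 35.2 th 149.9 h -18.8 mm roterr 0.2 F [2.4 7.  3.3] q [ 0.88 -0.02 -0.32  2.02 -0.54  0.68 -0.65] w -0.0
```

```bash
python3 -m pendant '[[[-1,-1,3,0,0,0,0],[-1,-3,7,0,0,0,0],[-1,-3,11,0,0,0,0],[-1,-4,14,0,0,0,0],[-1,-4,18,0,0,0,0]]]'; python3 -c "
from h import *
where()"
```

```text
time: 9.05
tool_pos: [0.5332, -0.2747, 0.2152]
ee_rot: [-3.124, -0.607, 0.007]
contact_force: [-9.7, 30.9, 13.5]
width: 0.0003
grip_force: 15.0
t 9.05 r 35.9 th 173.5 h -20.0 mm roterr 0.7 F [-9.7 30.9 13.5] q [ 0.9   0.   -0.3   2.01 -0.55  0.7  -0.61] w 0.0
```

The force jumped from about 8 N to 35 N, which looks like the stop. I'll push slightly further and hold to confirm.

```bash
python3 -m pendant '[[[-1,0,2,0,0,0,0],[-1,0,4,0,0,0,0],[-1,0,4,0,0,0,0],[-1,0,4,0,0,0,0]]]'; python3 -c "
from h import *
where()"
```

```text
time: 9.38
tool_pos: [0.533, -0.275, 0.2141]
ee_rot: [-3.119, -0.604, 0.01]
contact_force: [-11.6, 31.3, 10.9]
width: 0.0001
grip_force: 15.5
t 9.38 r 36.7 th 174.1 h -20.8 mm roterr 1.1 F [-11.6  31.3  10.9] q [ 0.9   0.01 -0.3   2.01 -0.55  0.7  -0.61] w 0.0
```

Another 4 mm of command produced almost no motion, and earlier in this run the fingers passed this same angle freely, so this is the stop. Now I'll ease the fingers to mid-opening and measure the spoke angle.

```bash
python3 -m pendant '[[[-1,0,-8,0,0,0,0],[-1,2,-16,0,0,0,0],[-1,4,-22,0,0,0,0],[-1,7,-28,0,0,0,0],[-1,7,-28,0,0,0,0]]]'; cat >> h.py <<'E'
def phase():
    for n,(a,b,c,e) in (('top',(345,125,415,188)),('scene',(115,180,182,214))):
        im,d,w=cloud(n); I=im[b:e,a:c].astype(int); P=w[b:e,a:c][(I.max(-1)<110)&(d[b:e,a:c]>0)&(np.ptp(I,axis=-1)<35)]
        r=P-C-.004*N; x,y,h=r@EX,r@EY,r@N; rr=np.hypot(x,y); k=(rr>.018)&(rr<.052)&(abs(h)<.009)
        t=np.degrees(np.arctan2(y,x))[k]%360; hh,_=np.histogram(t,np.arange(0,361,10)); print(n,[(i*10,int(v)) for i,v in enumerate(hh) if v>2])
E
python3 -c "
from h import *
where();phase()
im,_=read_camera('top');o=[cv2.resize(im[110:200,330:430],(396,356),interpolation=cv2.INTER_CUBIC)]
im,_=read_camera('scene');o+=[cv2.resize(im[150:240,90:210],(396,356),interpolation=cv2.INTER_CUBIC)]
cv2.imwrite('pics/a3.png',np.hstack(o))
for a in (143,93): tab(-10,10,35,a)"
```

```text
time: 9.8
tool_pos: [0.5383, -0.2554, 0.2204]
ee_rot: [-3.131, -0.609, 0.004]
contact_force: [-0.0, 0.5, 0.7]
width: 0.0004
grip_force: 0.0
t 9.8 r 36.9 th 140.7 h -19.0 mm roterr 0.2 F [-0.   0.5  0.7] q [ 0.88 -0.03 -0.33  2.03 -0.53  0.68 -0.68] w 0.0
top [(70, 18), (80, 35), (120, 18), (130, 5), (190, 4), (200, 7), (310, 10), (320, 31), (330, 12)]
scene [(60, 4), (70, 26), (80, 20), (110, 4), (120, 26), (130, 6), (140, 8), (150, 4), (200, 6), (320, 25), (330, 13)]
t 10.0 r 37.2 th 143.7 h -19.2 mm roterr 0.2 F [ 0.2 -0.3 -0.4] q [ 0.88 -0.02 -0.32  2.03 -0.53  0.68 -0.67] w 0.0
133 4 -5 | 123 9 -8 | 113 14 -11 | 103 20 -13 | 93 26 -14 | 83 32 -14 | 73 38 -12 | 63 44 -10 | 53 49 -7 | 43 54 -3 | t 10.0 r 37.2 th 143.7 h -19.2 mm roterr 0.2 F [ 0.2 -0.3 -0.4] q [ 0.88 -0.02 -0.32  2.03 -0.53  0.68 -0.67] w 0.0
83 6 0 | 73 12 1 | 63 18 4 | 53 23 7 | 43 27 11 | 33 31 16 | 23 34 21 | 13 36 27 | 3 37 33 | -7 37 39 |
```

View pics/a3.png

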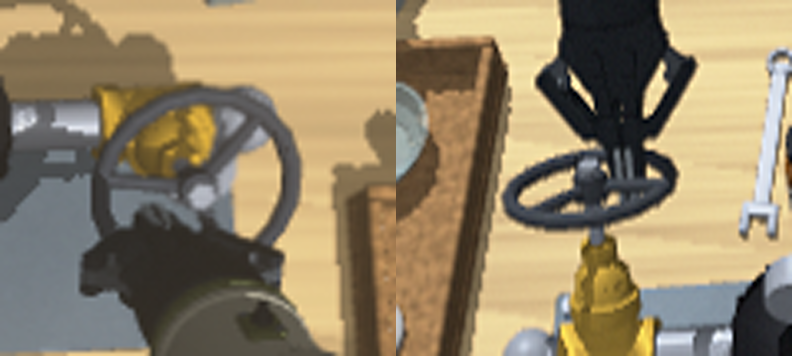

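The spokes at the stop lie at about 82°, 202° and 322°, as predicted. In the right crop the fingers are in the opening at about (625,175), clear of the spokes. Now I'll push the trailing spoke back by 90°, which ends with the fingers at about 20°.

```bash
python3 -m pendant '[[[-1,4,-5,0,0,0,0],[-1,9,-8,0,0,0,0],[-1,14,-11,0,0,0,0],[-1,20,-13,0,0,0,0],[-1,26,-14,0,0,0,0],[-1,32,-14,0,0,0,0],[-1,38,-12,0,0,0,0],[-1,44,-10,0,0,0,0],[-1,49,-7,0,0,0,0],[-1,54,-3,0,0,0,0]]]'; python3 -m pendant '[[[-1,4,5,0,0,0,0],[-1,7,10,0,0,0,0],[-1,7,12,0,0,0,0],[-1,7,12,0,0,0,0]]]'; python3 -c "
from h import *
where();phase()"
```

```text
time: 10.83
tool_pos: [0.5808, -0.2511, 0.2482]
ee_rot: [-3.126, -0.603, 0.003]
contact_force: [-6.3, 4.1, -3.2]
width: -0.0001
grip_force: 3.4
time: 11.17
tool_pos: [0.588, -0.263, 0.2532]
ee_rot: [-3.127, -0.606, 0.003]
contact_force: [-0.4, 4.1, -2.4]
width: -0.0001
grip_force: 1.8
t 11.17 r 34.7 th 27.0 h -20.4 mm roterr 0.4 F [-0.4  4.1 -2.4] q [ 0.85  0.05 -0.35  1.88 -0.42  0.72 -0.81] w -0.0
top [(10, 8), (20, 9), (30, 7), (110, 23), (120, 5), (350, 17)]
scene [(0, 13), (10, 8), (20, 9), (30, 16), (40, 5), (100, 11), (110, 20), (230, 6), (240, 12), (350, 9)]
```

Spokes are now at about 356°, 116° and 237°, which is about 86° back. I'll centre the fingers in the opening and withdraw.

```bash
python3 -m pendant '[[[-1,-4,-6,0,0,0,0],[-1,-9,-12,0,0,0,0],[-1,-9,-12,0,0,0,0],[-1,-9,-12,-12,0,0,0],[-1,-9,-12,-30,0,0,0],[-1,-9,-12,-60,0,0,0],[-1,-9,-12,-95,0,0,0],[-1,-9,-12,-130,0,0,0],[-1,-9,-12,-160,0,0,0],[-1,-9,-12,-160,0,0,0]]]'; python3 -m pendant '[[[-1,-60,30,-40,0,0,0],[-1,-100,60,-80,0,0,0],[-1,-130,90,-80,0,0,0],[-1,-150,110,-80,0,0,0],[-1,-150,110,-80,0,0,0],[-1,-150,110,-80,0,0,0],[-1,-150,110,-80,0,0,0]]]'; python3 -c "
from h import *
where();phase()
im,_=read_camera('top');cv2.imwrite('pics/end.png',im)"
```

```text
time: 12.1
tool_pos: [0.4871, -0.2575, 0.3881]
ee_rot: [-3.138, -0.615, 0.004]
contact_force: [1.1, -1.2, 1.4]
width: 0.0005
grip_force: 0.0
time: 12.68
tool_pos: [0.319, -0.3681, 0.3593]
ee_rot: [-3.129, -0.608, -0.002]
contact_force: [0.9, 0.2, -0.4]
width: 0.0
grip_force: 0.0
t 12.68 r 154.7 th -146.2 h 222.1 mm roterr 0.2 F [ 0.9  0.2 -0.4] q [ 1.05 -0.23  0.07  1.91 -0.56  1.23 -0.32] w 0.0
top [(0, 9), (100, 6), (110, 43), (120, 4), (220, 8), (230, 29), (240, 8), (340, 5), (350, 29)]
scene [(0, 10), (100, 19), (110, 18), (230, 15), (240, 15), (350, 12)]
```

View pics/end.png

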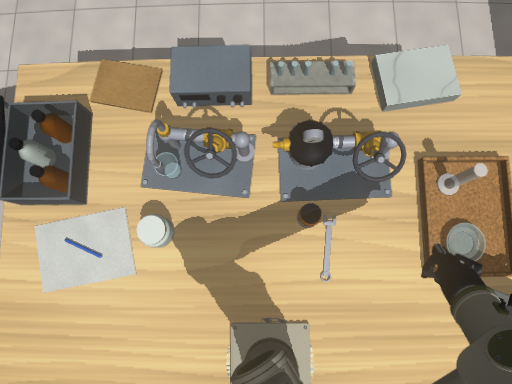

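The final view shows the gripper clear of the valve at about (450,270). The beaker (165,165), bottle (311,214), tub (154,230) and tap wheel (210,153) are where they were, and the filter wheel rests about 87° back from its stop.

```bash
python3 -c "
from h import *
print(env.finish_job())"
```

```text
the job is handed in; nothing more can be done
None
```

The filter valve was wound open to its stop, backed off about 87° by camera measurement and released; the tap valve, beaker, bottle and tub look untouched in the last picture, and I handed the job in at about 13 s (no verdict was returned).

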